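# Shut off the shielding gas to a welding booth

### The arm

A 6-joint arm with a two-finger parallel gripper is mounted at the origin on the work surface. World frame = base frame: x ahead of the robot, y to its left, z up, the work surface at z = 0. Lengths are in m, angles in rad, forces in N, time in s.
With the tool pointing down it reaches from about 0.35 to 0.975 m from the base axis. Payload 4.9 kg.
Tool frame: the origin (TCP) lies midway between the tips of the shut fingers; the grasp point (between the pads) lies 19 mm behind it; z points along the fingers, x is the direction in which the jaws open and shut, and the axes are right-handed (so a half turn about z gives the same grasp; the last joint's range is limited). The gripper opens to 85 mm and grips with 20 to 120 N. Pads are 22 mm wide; open, the fingers measure 114 mm over their backs; the gripper's body (76 mm by 85 mm) begins 54 mm behind the grasp point. The pads swing forward as they close: fully open they stand 13 mm farther back than shut.
Start: joints at [1.212, 0.053, 1.613, -0, 1.476, -0.119], TCP at [0.148, 0.607, 0.231] pointing down, gripper open.
Joint ranges: [-3.01, 3.01], [-1.01, 2.22], [0.06, 2.58], [-1.02, 4.17], [0.09, 2.62], [-3.14, 3.14]. Speed limits (rad/s): [2.57, 2.57, 3.14, 3.14, 3.14, 3.14].

### API

Orientations are given as a rotation vector (axis times angle).
In Python, from station import ctrl gives the robot as it stands.
- The arm moves only by the tool step_arm, never from a script. Its argument "increments" is text: rows parted by semicolons, each of 6 numbers parted by spaces: the shift along the tool's x, y, z as a fraction of full scale, then the turn, a rotation vector about the tool's x, y, z as a fraction of full scale. In form: x y z rx ry rz; .... A call has 1 to 12 rows; each row shifts and turns the commanded pose from where the row before left it, along the tool's axes as they then stand; what a row does not reach is not made up. Full scale, the value 1, is 0.025 m for a shift and 0.1 rad for a turn. A row lasts 1/12 s, in which the tool goes at most 41.7 mm and 7.16 degrees, less where a joint would pass 70% of its speed; a pose out of reach is approached as far as the arm can. A call with a number of a shift or a turn outside -1 to 1 is refused whole. A call with a gripper value outside its range is refused whole. "fingers" is the opening, from -1 (shut) to 1 (fully open), so that 0 is half open, set as the call begins (left out, the last holds). The fingers move at their own pace and stop on an object; "newtons" is the grip in N (left out, the last holds). Time passes only in rows, so rows that do not move let the fingers close. It gives the time, the measured TCP pose, the force and the opening at its end, in the units of the state.
- ctrl.get_obs(): the state, without advancing time (a new reading comes with each control period).
- ctrl.get_image(name): name is "scene" or "top" or "wrist"; returns a dict with "pixels" (420x560x3 uint8, red, green, blue), "intrinsics" (3x3 intrinsics, pixels), "eye" and "orientation" of the camera in the world. Camera axes: x right, y down, z forward; pixel columns grow to the right and rows downward; lengths in m; the calibration is good to about 2 mm. A picture is of the moment at which its call begins. There is no depth.
- ctrl.finish_job(): hands the job in, once; it reports no verdict.
The state is a dict: "t": time; "q": joint angles; "dq": joint speeds; "effort": joint torques, N m; "tool_pos": TCP position; "tool_rot": TCP orientation; "contact_force": force on the tool from outside, world axes, zero at the start; "wrist_torque": the same for the moment, N m; "opening": finger opening in m.
Only numpy, scipy, OpenCV 4.12 (cv2) and the standard library are available. Lean on these libraries where they do the work, as an engineer would, in place of code of your own. Each camera call takes 0.05 s, during which the arm holds its last target.

### The job

Shut off this welding booth's gas: push the loose cover plate of the bench valve box by its finger bar, off the valves and all the way along onto the closed half of the box, then push the lever of the valve with the round tag a quarter turn clockwise to its stop, so that it lies across its pipe. Only push: the cover stays flat in its track and is not lifted; leave the bay uncovered, the other valve open, and the tools, can and workpiece around the box where they are.

Things in the scene. Friction and masses are not known exactly. Their poses are not given: they have to be found in the camera images.
- box: grey sheet-steel valve box bolted to the bench: 190 (x) by 536 (y) by 97 mm high, origin at the centre of its underside, z up; its place and yaw vary. Ledges 12 mm wide, tops at z = 90 mm, run along both long sides; the 4 mm side and end walls stand 7 mm above them to guide and stop the cover. The -y half is the open valve bay, the +y half is closed by a deck.
- bay (a point): middle of the valve bay's floor (box 0, -132, 4 mm; axes as the box's). Clear opening x -79 to 79, y -132 to 132 mm from here. Box heights in it: pipes along x below the levers, tops at 41 mm; valve bodies to 50 mm, stems to 66 mm; a pipe along y at x = 66 mm, top 43 mm. Outside, two hose outlets stick out 28 mm from the box's -x face, below 50 mm.
- cover: loose aluminium plate, 178 (x) by 262 (y) by 4 mm, 0.35 to 0.7 kg, flat on the ledges (underside at box z = 90 mm), 2 mm play each side; origin at the centre of its underside, axes as the box's. It starts over the bay, hiding the valves, centre at box y = -131 to -118 mm; fully slid, against the far end wall, its centre is at box y = +133 mm. Only friction holds it: 2 to 8 N.
- cover_bar (a point): centre of the finger bar, an upright strip welded across the middle of the cover: 100 mm along x, 8 mm thick along y, standing 25 mm above the cover's top face (box z = 94 to 119 mm). This point is 16.5 mm above the cover's underside. Axes as the cover's.
- tagged_pivot (a point): on the stem axis of the marked valve, half-way up its lever's sleeve (box z = 73 mm). A blank round steel tag, 40 mm across, lies flat under its lever's nut (top at box z = 85 mm); the other valve has a bare 14 mm nut. Stem at box x = 35 mm and y = -194 or -89 mm, the other valve at the other place. Axes turn with the lever, which points from the stem along this -x.
- tagged_lever (a point): point on the marked valve's lever where to push it, 52 mm from the stem axis, half-way up its sleeve. The black sleeve is 14 mm wide and 14 mm high (box z = 66 to 80 mm) and runs from 24 to 70 mm from the stem axis; a thin steel strip joins it to the stem. Same axes as tagged_pivot.
- tagged_handle (a joint): angle of the marked valve's lever, rad. 0 = open: in line with its pipe, pointing from the stem along the box's -x. Grows clockwise seen from above, the free end going towards the box's +y. 1.571 = shut, at a hard stop, pointing along the box's +y, across the pipe. Starts at 0 to 0.12. Stiff (0.22 N m, about 4 to 5 N on the sleeve); stays where it is left.
- plain_pivot (a point): on the stem axis of the other, unmarked valve, half-way up its lever's sleeve; its lever is the same as the marked valve's and is to be left open. Axes as for tagged_pivot.
- plain_handle (a joint): angle of the unmarked valve's lever, rad, measured and moving like tagged_handle: 0 = open, 1.571 = shut. Starts at 0 to 0.12, to be left there.
- hammer: bystander: chipping hammer lying beside the box's +y end, 250 mm long along its x, head 120 mm wide, 20 mm high; origin below its middle. Not to be moved.
- brush: bystander: wire brush beside the box's -y end, lying on its side, 270 mm long along its x, 36 mm wide, 26 mm high; origin under the middle of its wooden back. Not to be moved.
- can: bystander: upright spray can, 60 mm diameter, 130 mm high, behind the box (+x side); origin at the centre of its underside. Not to be moved.
- coupon: bystander: welded T-shaped steel test piece behind the box, 70 by 120 mm, 58 mm high; origin at the centre of its underside. Not to be moved.

How it is judged:
By the outcome, as a careful person would: the job done as asked, in the order asked, and still so for the second after the job is handed in, with the robot touching nothing.
It also fails if it takes over 54 s, if anything falls off the work surface, if the arm or the gripper's body presses on something with over 40 N, if the wrist force passes 120 N, or if a joint passes its speed limit or range.

## Working session

There is one attempt and no reset: what is moved stays moved. The work goes in short steps, Python scripts to look and compute and a tool call to move; the robot and the scene stay as the last step left them, time stands still between calls to the robot, and variables do not carry over. Pictures are saved under pics/ and viewed, and the job is handed in when it is done.

Besides the shell and the picture viewer there is one more tool, called after ">>>" as name(argument=value, ...) on one line, values as JSON. step_arm: Moves the arm, as the interface text tells. Shift numbers are shares of 0.025 m and turn numbers shares of 0.1 rad, none past 1 either way. Its arguments: {"type":"object","properties":{"increments":{"type":"string"},"fingers":{"type":"number"},"newtons":{"type":"number"}},"required":["increments"]}

```bash
mkdir -p pics; ls; cat > h.py <<'E'
import numpy as np,cv2
from scipy.spatial.transform import Rotation as R
from station import ctrl
def img(n,f):
    d=ctrl.get_image(n); cv2.imwrite('pics/'+f,d['pixels'][:,:,::-1]); np.savez('pics/'+f+'.npz',**{k:np.array(v) for k,v in d.items()}); return d
def rot(d):
    o=np.array(d['orientation'],float); return o if o.shape==(3,3) else R.from_rotvec(o).as_matrix()
def ray(d,u,v,z):
    K=np.array(d['intrinsics']);e=np.array(d['eye']); r=rot(d)@np.linalg.solve(K,[u,v,1.]); return e+r*(z-e[2])/r[2]
def proj(d,p):
    K=np.array(d['intrinsics']);c=K@(rot(d).T@(np.array(p)-np.array(d['eye'])));return c[:2]/c[2]
E
python3 - <<'E'
from h import *
for n in ['scene','top','wrist']:
    d=img(n,n+'0.png'); print(n,d['eye'],d['orientation'])
print(d['intrinsics']);print(ctrl.get_obs())
E
```

```text
pics
scene [ 1.23426404 -0.29142011  1.00579784] [-2.1488435  -1.31138839  0.45373423]
top [0.41760618 0.04767041 1.03751816] [-2.15232947  2.12078699 -0.18471894]
wrist [0.08343864 0.62202247 0.37250983] [2.29846317 1.80344374 0.24014405]
[[355.85276743   0.         289.36664936]
 [  0.         355.85276743 211.20843378]
 [  0.           0.           1.        ]]
{'t': 0.15, 'q': array([ 1.21198321e+00,  5.32002623e-02,  1.61395522e+00,  3.55872300e-05,
        1.47602723e+00, -1.18974552e-01]), 'dq': array([ 0.00034067, -0.00380177, -0.00545825, -0.00058978,  0.00023955,
       -0.00018717]), 'effort': array([ 1.04378498e-03, -3.94242454e+01, -3.70722020e+01, -8.94249820e-05,
        4.62545548e-03,  1.47734262e-06]), 'tool_pos': array([0.14826999, 0.60666159, 0.23036249]), 'tool_rot': array([ 2.47061985e+00,  1.93923590e+00, -2.16223624e-03]), 'contact_force': array([ 0.02644736, -0.72748457, -0.00739624]), 'wrist_torque': array([-0.0666788 ,  0.03471617, -0.03626532]), 'opening': 0.08516553148024386}
```

View pics/top0.png

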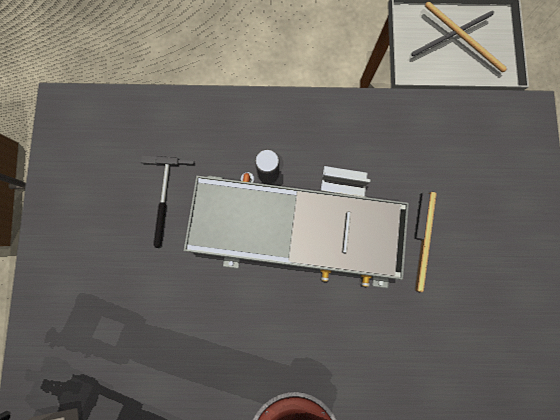

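View pics/scene0.png

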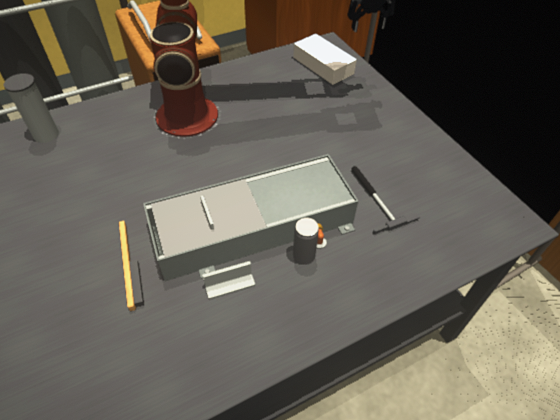

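The top view shows the box spanning columns 187–408 and rows 177–278. The bar is at about (347,232), the deck is on the left (+y), and the hammer, can, coupon and brush are all clear of the box. Next I'll zoom in for its corners.

```bash
python3 - <<'E'
import cv2
a=cv2.imread('pics/top0.png')[160:300,175:445]; cv2.imwrite('pics/topz.png',cv2.resize(a[:, :],None,fx=2.96,fy=2.96,interpolation=cv2.INTER_CUBIC))
E
```

```text
(no output)
```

View pics/topz.png

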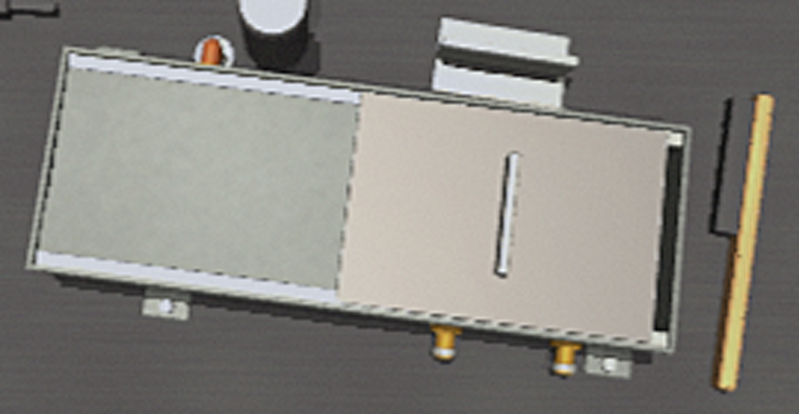

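The zoomed view shows rim corners at about (65,47), (690,128), (672,351) and (28,268), with the bar running from (513,153) to (502,274).

```bash
python3 - <<'E'
from h import *
d=dict(np.load('pics/top0.png.npz'))
s=2.96
f=lambda u,v,z: ray(d,175+(u+.5)/s-.5,160+(v+.5)/s-.5,z)
P=np.array([f(65,47,.097),f(690,128,.097),f(672,351,.097),f(28,268,.097)])
L=np.array([[.095,.268],[.095,-.268],[-.095,-.268],[-.095,.268]])
A=L-L.mean(0);B=P[:,:2]-P[:,:2].mean(0)
yaw=np.arctan2((A[:,0]*B[:,1]-A[:,1]*B[:,0]).sum(),(A*B).sum()); c=P[:,:2].mean(0)
Rm=np.array([[np.cos(yaw),-np.sin(yaw)],[np.sin(yaw),np.cos(yaw)]])
print(c,yaw,(L@Rm.T+c-P[:,:2])*1000)
b=[f(513,153,.119),f(502,274,.119)];print(b,[(Rm.T@(x[:2]-c)) for x in b])
# cover left edge 
for e in [(360,95),(340,298)]:print(Rm.T@(f(*e,.094)[:2]-c))
np.savez('box.npz',c=c,yaw=yaw)
o=ctrl.get_obs();print(R.from_rotvec(o['tool_rot']).as_matrix())
for y in(.15,.2,.133): print(y,Rm@[0,y]+c)
E
```

```text
[5.28395426e-01 4.68748533e-04] -0.11452393102645064 [[ 0.72067092  0.8796633 ]
 [ 1.41444565 -0.87041929]
 [-1.78641217 -1.57796759]
 [-0.34870439  1.56872358]]
[array([ 0.56357318, -0.12167693,  0.119     ]), array([ 0.46463141, -0.11127644,  0.119     ])] [array([ 0.04890536, -0.11732565]), array([-0.05057677, -0.11829974])]
[0.08620456 0.01261408]
[-0.08561792  0.00823581]
[[ 2.37548645e-01  9.71375464e-01 -5.91541065e-04]
 [ 9.71374368e-01 -2.37549276e-01 -1.47635295e-03]
 [-1.57461319e-03 -2.23902185e-04 -9.99998735e-01]]
0.15 [0.54553649 0.14948614]
0.2 [0.55125018 0.19915861]
0.133 [0.54359383 0.13259751]
```

```bash
cat >> h.py <<'E'
import os
if os.path.exists('box.npz'):
    b=np.load('box.npz');c0=b['c'];yaw=float(b['yaw'])
    Rm=np.array([[np.cos(yaw),-np.sin(yaw)],[np.sin(yaw),np.cos(yaw)]])
def w2b(p): return np.r_[Rm.T@(np.array(p[:2])-c0),p[2]]
def state():
    o=ctrl.get_obs();M=R.from_rotvec(o['tool_rot']).as_matrix()
    print('t',o['t'],'box pos mm',(w2b(o['tool_pos'])*1000).round(1),'F box',np.r_[Rm.T@o['contact_force'][:2],o['contact_force'][2]].round(2),'tool x,y,z in box',(np.linalg.inv(np.block([[Rm,np.zeros((2,1))],[np.zeros((1,2)),np.eye(1)]]))@M).round(3).tolist(),'open',o['opening'])
    return o
E
python3 -c "
from h import *
state()"
```

```text
t 0.15 box pos mm [-446.9  558.8  230.4] F box [ 0.11 -0.72 -0.01] tool x,y,z in box [[0.125, 0.992, -0.0], [0.992, -0.125, -0.002], [-0.002, -0.0, -1.0]] open 0.08516553148024386
```

>>> step_arm(increments="0 0 0 0 0 -1; 0 0 0 0 0 -0.25; -0.5 0.9 0 0 0 0; -0.6 0.9 0 0 0 0; -0.6 0.9 0 0 0 0; -0.6 0.9 0 0 0 0; -0.6 0.9 0 0 0 0; -0.6 0.9 0 0 0 0; -0.6 0.9 0 0 0 0; -0.6 0.9 0 0 0 0; -0.6 0.9 0 0 0 0; -0.6 0.9 0 0 0 0", fingers=-1)

```text
t: 1.15
tool_pos: [0.3558, 0.4337, 0.2311]
tool_rot: [2.347, 2.089, -0.0]
contact_force: [0.0, 0.6, -1.0]
opening: -0.0001
```

```bash
python3 -c "
from h import *
state()"
```

```text
t 1.15 box pos mm [-220.9  410.7  231.1] F box [-0.02  0.59 -1.02] tool x,y,z in box [[0.002, 1.0, -0.0], [1.0, -0.002, -0.0], [-0.0, -0.0, -1.0]] open -7.546646730388787e-05
```

>>> step_arm(increments="-1 0.5 0 0 0 0; -1 0.5 0 0 0 0; -1 0.5 0 0 0 0; -1 0.5 0 0 0 0; -1 0.5 0 0 0 0; -1 0.5 0 0 0 0; -1 0.5 0 0 0 0; -1 0.5 0 0 0 0; -1 0.5 0 0 0 0; -1 0.5 0 0 0 0; -1 0.5 0 0 0 0; -1 0.5 0 0 0 0")

```text
t: 2.15
tool_pos: [0.4699, 0.1182, 0.2313]
tool_rot: [2.347, 2.089, 0.0]
contact_force: [0.8, -0.4, 0.6]
opening: -0.0003
```

>>> step_arm(increments="-1 0.5 0 0 0 0; -1 0.5 0 0 0 0; -1 0.5 0 0 0 0; -1 0.5 0 0 0 0; -1 0.5 0 0 0 0; -1 0.35 0 0 0 0; -1 0 0 0 0 0; -1 0 0 0 0 0; -1 0 0 0 0 0; -1 0 0 0 0 0; -0.85 0 0 0 0 0; 0 0 0 0 0 0")

```text
t: 3.15
tool_pos: [0.5088, -0.1611, 0.2311]
tool_rot: [2.35, 2.084, -0.002]
contact_force: [-0.6, 0.4, 0.3]
opening: 0.0001
```

```bash
python3 -c "
from h import *
state()
img('wrist','w1.png');img('top','t1.png')"
```

```text
t 3.15 box pos mm [  -1.  -162.8  231.1] F box [-0.66  0.36  0.32] tool x,y,z in box [[0.005, 1.0, -0.0], [1.0, -0.005, -0.001], [-0.001, -0.0, -1.0]] open 0.00014104745129107303
```

View pics/w1.png

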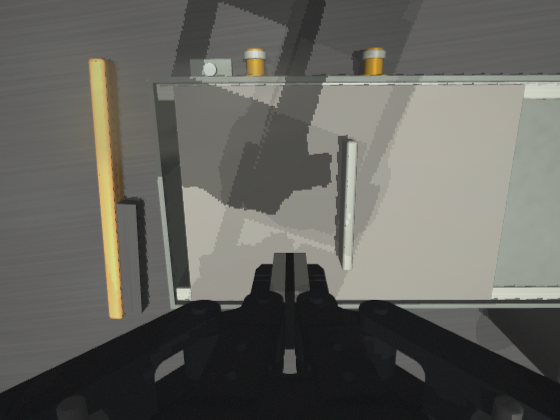

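View pics/t1.png

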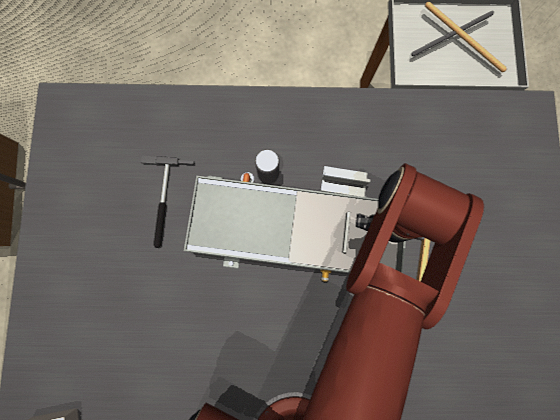

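The wrist view shows the bar's top edge from (352,142) to (348,268), and the finger tips at about (290,255), to its left (-y).

```bash
python3 -c "
from h import *
d=dict(np.load('pics/w1.png.npz'))
for p in [(352,142),(348,268)]: print(w2b(ray(d,*p,.119)))
o=ctrl.get_obs();print(proj(d,o['tool_pos']))
for p in [(275,255),(306,255)]: print(w2b(ray(d,*p,.231)))
"
```

```text
[-0.04847    -0.11907872  0.119     ]
[ 0.04763211 -0.11829902  0.119     ]
[296.98570117 272.97173769]
[-0.00933755 -0.1694693   0.231     ]
[-0.00926266 -0.15615931  0.231     ]
```

>>> step_arm(increments="0 0 1 0 0 0; 0 0 1 0 0 0; 0 0 1 0 0 0; 0 0 1 0 0 0; 0 0 0.8 0 0 0; 0 0 0.4 0 0 0; 0 0 0 0 0 0; 0 0 0 0 0 0")

```text
t: 3.92
tool_pos: [0.5096, -0.1574, 0.1015]
tool_rot: [-2.344, -2.091, -0.0]
contact_force: [0.6, 0.9, 0.7]
opening: -0.0002
```

```bash
python3 -c "
from h import *
state()
img('wrist','w2.png');img('scene','s2.png')"
```

```text
t 3.9167 box pos mm [  -0.6 -159.   101.5] F box [0.53 0.97 0.74] tool x,y,z in box [[-0.0, 1.0, -0.0], [1.0, 0.0, 0.0], [0.0, -0.0, -1.0]] open -0.00021111801518353232
```

View pics/w2.png

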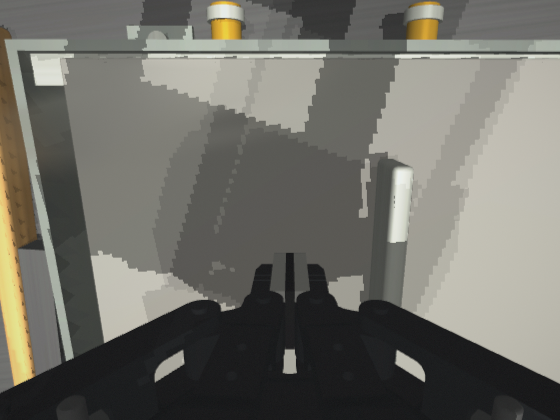

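View pics/s2.png

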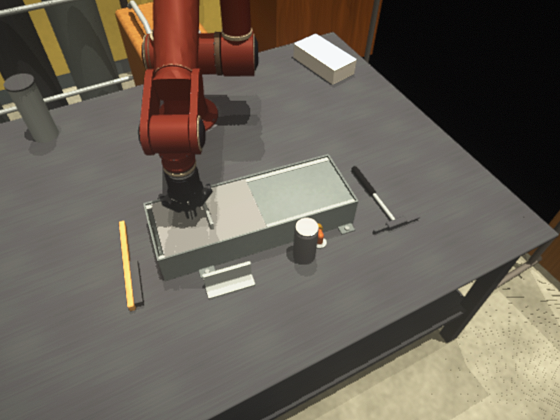

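The scene view shows the shut fingers inside the box on the -y side of the bar at about (210,215). I'll push gently now.

>>> step_arm(increments="0.3 0 0 0 0 0; 0.3 0 0 0 0 0; 0.2 0 0 0 0 0; 0.2 0 0 0 0 0; 0.2 0 0 0 0 0; 0.2 0 0 0 0 0; 0.2 0 0 0 0 0; 0.2 0 0 0 0 0; 0 0 0 0 0 0")

```text
t: 4.77
tool_pos: [0.5147, -0.1122, 0.1013]
tool_rot: [-2.344, -2.091, -0.001]
contact_force: [-0.2, -1.1, 0.8]
opening: -0.0001
```

```bash
python3 -c "
from h import *
state()
img('wrist','w3.png')"
```

```text
t 4.7667 box pos mm [  -0.8 -113.5  101.3] F box [-0.03 -1.15  0.82] tool x,y,z in box [[-0.0, 1.0, -0.0], [1.0, 0.0, 0.001], [0.001, -0.0, -1.0]] open -7.29545933700705e-05
```

View pics/w3.png

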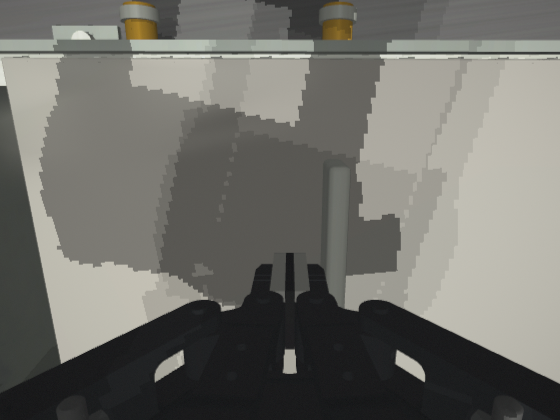

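The wrist view shows the bar (left edge near column 324) against the finger side near (325,285), so contact has been made. I'll keep pushing in gentle rows.

```bash
python3 -c "
from h import *
d=dict(np.load('pics/w3.png.npz'))
for p in [(340,167),(328,167),(350,167)]: print(w2b(ray(d,*p,.119)))
"
```

```text
[-0.04951448 -0.09637984  0.119     ]
[-0.04951662 -0.10059409  0.119     ]
[-0.0495127  -0.09286762  0.119     ]
```

>>> step_arm(increments="0.2 0 0 0 0 0; 0.3 0 0 0 0 0; 0.3 0 0 0 0 0; 0.3 0 0 0 0 0; 0.3 0 0 0 0 0; 0.3 0 0 0 0 0; 0.3 0 0 0 0 0; 0.3 0 0 0 0 0; 0.3 0 0 0 0 0; 0.3 0 0 0 0 0; 0.3 0 0 0 0 0; 0.3 0 0 0 0 0")

```text
t: 5.82
tool_pos: [0.5247, -0.0256, 0.1013]
tool_rot: [-2.345, -2.09, 0.0]
contact_force: [0.6, -2.0, -1.2]
opening: 0.0003
```

```bash
python3 -c "
from h import *
state()
img('wrist','w4.png');img('top','t4.png')"
```

```text
t 5.8167 box pos mm [ -0.7 -26.4 101.3] F box [ 0.78 -1.92 -1.21] tool x,y,z in box [[0.0, 1.0, -0.0], [1.0, -0.0, -0.0], [-0.0, -0.0, -1.0]] open 0.0002688896123583334
```

View pics/w4.png

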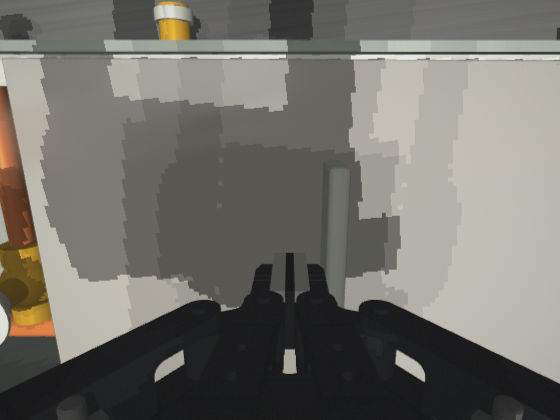

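View pics/t4.png

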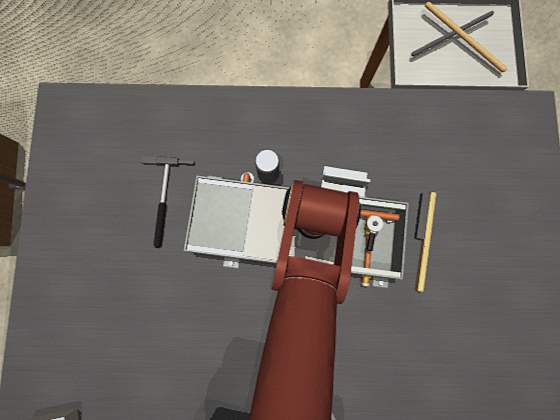

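The cover slides with the bar, which is 17 mm ahead of the TCP. The valve at (375,224) in the top view carries the round tag, and it is the -y valve. I'll keep pushing.

>>> step_arm(increments="0.3 0 0 0 0 0; 0.4 0 0 0 0 0; 0.4 0 0 0 0 0; 0.4 0 0 0 0 0; 0.4 0 0 0 0 0; 0.4 0 0 0 0 0; 0.4 0 0 0 0 0; 0.4 0 0 0 0 0; 0.4 0 0 0 0 0; 0.4 0 0 0 0 0; 0.4 0 0 0 0 0; 0.3 0 0 0 0 0")

```text
t: 6.92
tool_pos: [0.5379, 0.089, 0.1015]
tool_rot: [2.345, 2.091, 0.0]
contact_force: [0.3, -1.8, 2.1]
opening: 0.0001
```

>>> step_arm(increments="0.2 0 0 0 0 0; 0.2 0 0 0 0 0; 0.2 0 0 0 0 0; 0.1 0 0 0 0 0; 0.1 0 0 0 0 0; 0.1 0 0 0 0 0; 0 0 0 0 0 0")

```text
t: 7.5
tool_pos: [0.5404, 0.1106, 0.1013]
tool_rot: [-2.345, -2.09, -0.001]
contact_force: [0.1, -2.0, 0.4]
opening: 0.0001
```

```bash
python3 -c "
from h import *
state()"
```

```text
t 7.5 box pos mm [ -0.6 110.8 101.3] F box [ 0.3  -2.01  0.4 ] tool x,y,z in box [[0.0, 1.0, 0.0], [1.0, -0.0, 0.001], [0.001, 0.0, -1.0]] open 0.00014942347457984505
```

>>> step_arm(increments="0.06 0 0 0 0 0; 0.06 0 0 0 0 0; 0.06 0 0 0 0 0; 0 0 0 0 0 0")

```text
t: 7.83
tool_pos: [0.5408, 0.1149, 0.1012]
tool_rot: [-2.345, -2.09, -0.0]
contact_force: [0.3, -1.6, 0.9]
opening: 0.0
```

>>> step_arm(increments="0.06 0 0 0 0 0; 0 0 0 0 0 0")

```text
t: 8.0
tool_pos: [0.5411, 0.1159, 0.1012]
tool_rot: [2.345, 2.09, -0.001]
contact_force: [0.4, -4.2, 1.7]
opening: -0.0001
```

```bash
python3 -c "
from h import *
state()
img('wrist','w5.png');img('top','t5.png')"
```

```text
t 8.0 box pos mm [ -0.6 116.1 101.2] F box [ 0.83 -4.11  1.75] tool x,y,z in box [[0.0, 1.0, 0.0], [1.0, -0.0, -0.001], [-0.001, 0.0, -1.0]] open -0.00011509777482859504
```

View pics/w5.png

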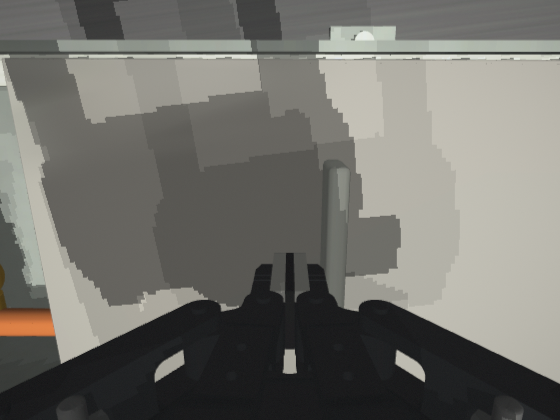

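View pics/t5.png

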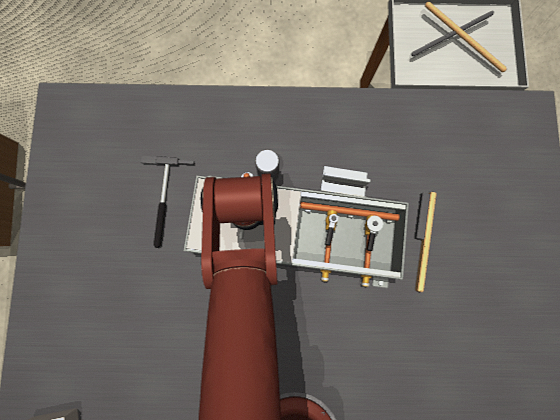

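The bay is open, and the tag sits on the -y valve at (375,223). I'll press a little more to feel for the cover's end stop.

>>> step_arm(increments="0.06 0 0 0 0 0; 0.04 0 0 0 0 0; 0 0 0 0 0 0")

```text
t: 8.35
tool_pos: [0.5414, 0.1162, 0.1013]
tool_rot: [2.342, 2.088, -0.006]
contact_force: [-0.4, -12.5, 1.1]
opening: 0.0001
```

The cover is at its stop: the force rose to 12.5 N with no further motion. I'll back off, raise the tool and measure the levers from the top view.

>>> step_arm(increments="-0.4 0 0 0 0 0; -0.6 0 0 0 0 0; 0 0 -1 0 0 0; 0 0 -1 0 0 0; 0 0 -1 0 0 0; 0 0 -1 0 0 0; -1 0 0 0 0 0; -1 0 0 0 0 0; -1 0 0 0 0 0; -1 0 0 0 0 0; 0 0 0 0 0 0")

```text
t: 9.27
tool_pos: [0.5265, -0.008, 0.201]
tool_rot: [-2.348, -2.086, -0.001]
contact_force: [0.3, 0.1, 0.1]
opening: -0.0001
```

```bash
python3 - <<'E'
from h import *
state()
img('wrist','w6.png')
a=cv2.imread('pics/t5.png')[185:295,285:425]; cv2.imwrite('pics/t5z.png',cv2.resize(a,None,fx=5,fy=5,interpolation=cv2.INTER_CUBIC))
E
```

```text
t 9.2667 box pos mm [ -0.9  -8.6 201. ] F box [0.24 0.09 0.06] tool x,y,z in box [[0.004, 1.0, -0.0], [1.0, -0.004, 0.001], [0.001, -0.0, -1.0]] open -0.00014576835710258104
```

View pics/t5z.png

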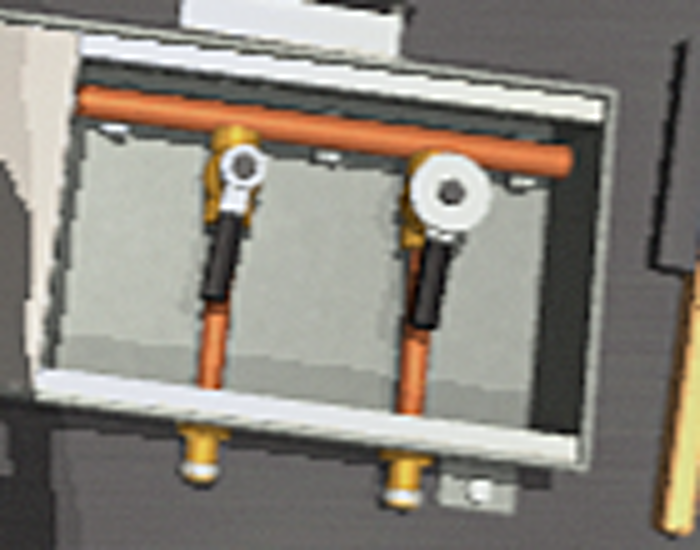

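View pics/w6.png

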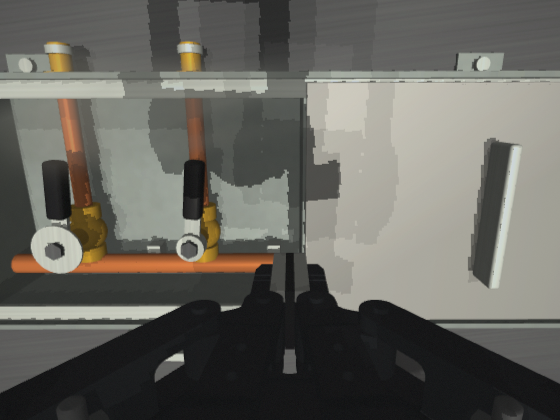

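The pictures agree. The 40 mm tag is on the -y valve: zoom (450,192), wrist (56,250). Its sleeve end is at about (425,328) in the zoom, and the other valve has a bare nut at (243,166).

```bash
python3 - <<'E'
from h import *
d=dict(np.load('pics/t5.png.npz'))
f=lambda u,v,z: w2b(ray(d,285+(u+.5)/5-.5,185+(v+.5)/5-.5,z))*1000
for n,p in dict(tag=(450,192,.085),sl0=(436,241,.08),sl1=(425,326,.08),nut=(243,166,.085),ps0=(229,216,.08),ps1=(213,298,.08)).items(): print(n,f(*p).round(1))
w=dict(np.load('pics/w6.png.npz'))
g=lambda u,v,z: w2b(ray(w,u,v,z))*1000
for n,p in dict(tag=(56,250,.085),sl0=(60,217,.08),sl1=(55,162,.08),nut=(189,247,.085),ps1=(194,163,.08)).items(): print('w',n,g(*p).round(1))
E
```

```text
tag [  34.2 -192.2   85. ]
sl0 [   9.4 -188.5   80. ]
sl1 [ -33.7 -186.9   80. ]
nut [ 33.9 -87.7  85. ]
ps0 [  8.5 -84.   80. ]
ps1 [-33.5 -80.5  80. ]
w tag [  33.3 -190.1   85. ]
w sl0 [   8.2 -185.7   80. ]
w sl1 [ -34.1 -182.    80. ]
w nut [ 31.3 -86.8  85. ]
w ps1 [-32.9 -79.5  80. ]
```

```bash
python3 - <<'E'
from h import *
w=dict(np.load('pics/w6.png.npz'));o=ctrl.get_obs()
M=R.from_rotvec(o['tool_rot']).as_matrix();p=o['tool_pos']
print('cam in tool mm',(M.T@(w['eye']-p)*1000).round(1))
for h in (0,20,30,40,50,60,70,80):
    print(h,[proj(w,p+M@(np.array([x,0,-h])/1000)).round(0).tolist() for x in (-13,13,-40,40,-60)])
E
```

```text
cam in tool mm [  -2.   -66.7 -142.4]
0 [[264.0, 273.0], [324.0, 273.0], [202.0, 273.0], [386.0, 273.0], [157.0, 273.0]]
20 [[261.0, 295.0], [329.0, 295.0], [190.0, 295.0], [400.0, 295.0], [138.0, 295.0]]
30 [[259.0, 309.0], [332.0, 309.0], [182.0, 309.0], [408.0, 309.0], [126.0, 309.0]]
40 [[256.0, 325.0], [336.0, 325.0], [174.0, 325.0], [418.0, 325.0], [112.0, 326.0]]
50 [[253.0, 345.0], [340.0, 345.0], [163.0, 345.0], [430.0, 344.0], [96.0, 345.0]]
60 [[249.0, 367.0], [345.0, 367.0], [151.0, 368.0], [444.0, 367.0], [77.0, 368.0]]
70 [[245.0, 395.0], [351.0, 395.0], [135.0, 395.0], [461.0, 395.0], [54.0, 396.0]]
80 [[239.0, 430.0], [358.0, 430.0], [116.0, 430.0], [482.0, 430.0], [25.0, 430.0]]
```

```bash
python3 -c "
from h import *
print(ctrl.get_obs()['q'].round(3))"
```

```text
[-0.155 -0.164  1.872  0.002  1.434 -1.608]
```

>>> step_arm(increments="-1 -0.1 0 0 0 0; -1 -0.1 0 0 0 0; -1 -0.1 0 0 0 0; -1 -0.1 0 0 0 0; -1 -0.1 0 0 0 0; -1 -0.1 0 0 0 0; -1 -0.06 0 0 0 0; -1 0 0 0 0 0; -0.46 0 0 0 0 0; 0 0 0 0 0 1; 0 0 0 0 0 1; 0 0 0 0 0 1")

```text
t: 10.32
tool_pos: [0.4868, -0.2127, 0.201]
tool_rot: [-2.634, -1.71, -0.002]
contact_force: [-0.2, -0.1, -1.3]
opening: 0.0003
```

>>> step_arm(increments="0 0 0 0 0 1; 0 0 0 0 0 1; 0 0 0 0 0 1; 0 0 0 0 0 1; 0 0 0 0 0 1; 0 0 0 0 0 1; 0 0 0 0 0 1; 0 0 0 0 0 1; 0 0 0 0 0 1; 0 0 0 0 0 1; 0 0 0 0 0 1; 0 0 0 0 0 1")

```text
t: 11.32
tool_pos: [0.4869, -0.2122, 0.201]
tool_rot: [-3.139, 0.075, -0.001]
contact_force: [-0.6, -1.1, -0.2]
opening: -0.0001
```

>>> step_arm(increments="0 0 0 0 0 0.7; 0 0 0 0 0 0; 0 0 0 0 0 0")

```text
t: 11.57
tool_pos: [0.4868, -0.2127, 0.2011]
tool_rot: [-3.136, 0.174, -0.0]
contact_force: [0.4, -0.0, 0.7]
opening: -0.0003
```

```bash
python3 -c "
from h import *
print(state()['q'].round(2))
img('wrist','w7.png');img('top','t7.png')"
```

```text
t 11.5667 box pos mm [ -17.  -216.5  201.1] F box [0.43 0.02 0.75] tool x,y,z in box [[1.0, 0.003, 0.0], [0.003, -1.0, 0.001], [0.0, -0.001, -1.0]] open -0.00030801412047919027
[-0.55 -0.15  1.86  0.    1.43 -0.44]
```

View pics/w7.png

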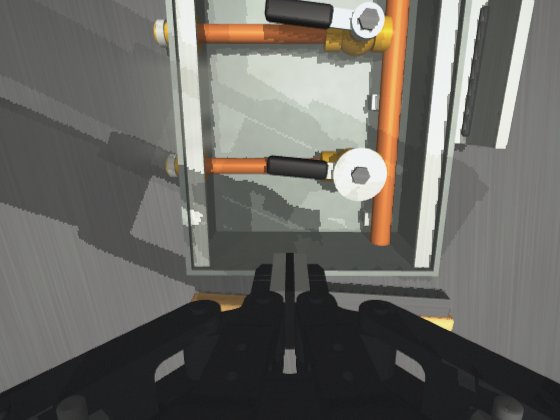

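The wrist view shows the tag at about (360,175) and the tagged sleeve from (328,169) to (268,166). The fingers are on its -y side.

```bash
python3 - <<'E'
from h import *
w=dict(np.load('pics/w7.png.npz'))
g=lambda u,v,z: w2b(ray(w,u,v,z))*1000
for n,p in dict(tag=(360,175,.085),sl0=(328,169,.08),sl1=(268,165.5,.08),nut=(369,20,.085),ps1=(266,9,.08),ps0=(331,16,.08)).items(): print('w',n,g(*p).round(1))
E
```

```text
w tag [  34.5 -193.2   85. ]
w sl0 [  11.5 -189.6   80. ]
w sl1 [ -33.  -187.2   80. ]
w nut [ 34.8 -90.6  85. ]
w ps1 [-33. -83.  80.]
w ps0 [ 10.3 -87.1  80. ]
```

>>> step_arm(increments="0 0.2 0 0 0 0; 0 0 0.8 0 0 0; 0 0 0.8 0 0 0; 0 0 0.8 0 0 0; 0 0 0.8 0 0 0; 0 0 0.8 0 0 0; 0 0 0.6 0 0 0; 0 0 0.5 0 0 0; 0 0 0.4 0 0 0; 0 0 0 0 0 0; 0 0 0 0 0 0")

```text
t: 12.58
tool_pos: [0.4858, -0.2188, 0.0637]
tool_rot: [-3.136, 0.179, 0.001]
contact_force: [-0.2, 0.3, 1.2]
opening: 0.0002
```

```bash
python3 -c "
from h import *
state()
img('wrist','w8.png');img('scene','s8.png')"
```

```text
t 12.5833 box pos mm [ -17.3 -222.7   63.7] F box [-0.19  0.27  1.2 ] tool x,y,z in box [[1.0, 0.001, -0.0], [0.001, -1.0, 0.0], [-0.0, -0.0, -1.0]] open 0.00018399878710773998
```

View pics/w8.png

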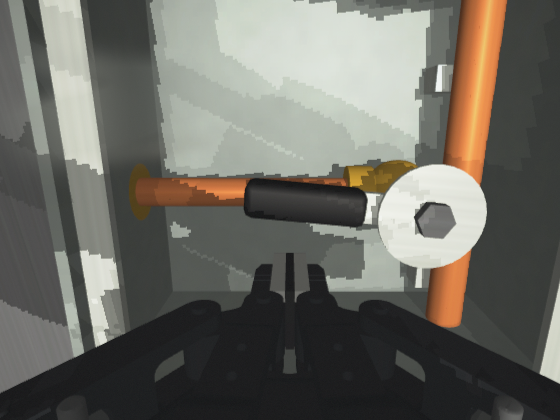

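View pics/s8.png

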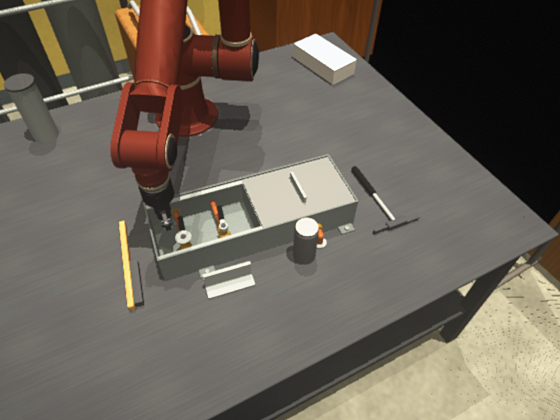

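The wrist view shows the tips just on the -y side of the sleeve, spanned by (245–365, 180–225). The scene view shows the cover fully over the deck. I'll start the sweep, turning the tool with the lever.

>>> step_arm(increments="0 -0.2 0 0 0 0.3; -0.06 -0.2 0 0 0 0.5; 0 -0.16 0 0 0 0; 0 -0.08 0 0 0 0; -0.033 -0.105 0 0 0 0.5; -0.033 -0.105 0 0 0 0.5; -0.033 -0.105 0 0 0 0.5; -0.033 -0.105 0 0 0 0.5; 0 0 0 0 0 0")

```text
t: 13.43
tool_pos: [0.4869, -0.1927, 0.0649]
tool_rot: [3.079, -0.613, 0.003]
contact_force: [-1.0, -2.8, 2.3]
opening: -0.0002
```

```bash
cat >> h.py <<'E'
def lev():
    o=state();M=R.from_rotvec(o['tool_rot']).as_matrix();p=w2b(o['tool_pos'])*1000
    th=-(np.arctan2(M[1,0],M[0,0])-yaw)
    piv=np.array([34.5,-193]);u=np.array([-np.cos(th),np.sin(th)]);n=np.array([np.sin(th),np.cos(th)])
    print('theta',th.round(3),'radial',((p[:2]-piv)@u).round(1),'offset',((p[:2]-piv)@n).round(1),'q6',o['q'][5].round(2))
E
python3 -c "
from h import *
lev();img('wrist','w9.png')"
```

```text
t 13.4333 box pos mm [ -19.1 -196.6   64.9] F box [-0.68 -2.91  2.28] tool x,y,z in box [[0.961, -0.275, 0.002], [-0.275, -0.961, -0.003], [0.002, 0.002, -1.0]] open -0.00019514268893444067
theta 0.279 radial 50.6 offset -18.2 q6 -0.12
```

View pics/w9.png

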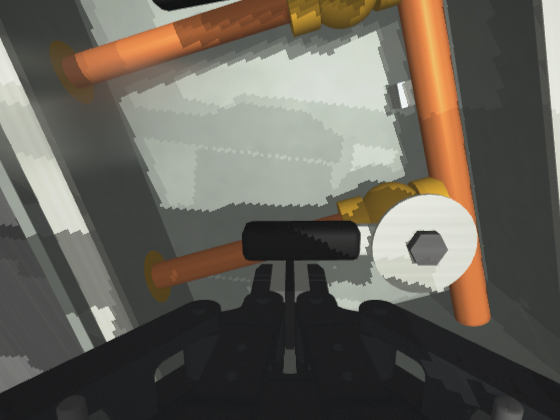

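The lever is following the fingers: its sleeve lies square across the tips at (243–360, 222–260). I'll continue the sweep.

>>> step_arm(increments="-0.04 -0.105 0 0 0 0.5; -0.033 -0.105 0 0 0 0.5; -0.033 -0.105 0 0 0 0.5; -0.033 -0.105 0 0 0 0.5; -0.033 -0.105 0 0 0 0.5; -0.033 -0.105 0 0 0 0.5; -0.033 -0.105 0 0 0 0.5; -0.033 -0.105 0 0 0 0.5; -0.033 -0.105 0 0 0 0.5; -0.033 -0.105 0 0 0 0.5; -0.033 -0.105 0 0 0 0.5; -0.033 -0.105 0 0 0 0.5")

```text
t: 14.48
tool_pos: [0.498, -0.1622, 0.0646]
tool_rot: [2.76, -1.498, 0.001]
contact_force: [-2.0, -4.4, 2.8]
opening: -0.0
```

```bash
python3 -c "
from h import *
lev();img('wrist','w10.png')"
```

```text
t 14.4833 box pos mm [ -11.6 -165.    64.6] F box [-1.44 -4.59  2.78] tool x,y,z in box [[0.637, -0.771, 0.0], [-0.771, -0.637, -0.002], [0.002, 0.001, -1.0]] open -2.243662289287783e-05
theta 0.88 radial 50.9 offset -17.7 q6 0.54
```

View pics/w10.png

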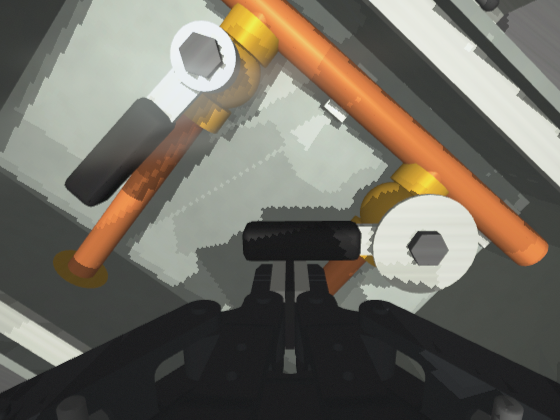

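The lever is still square on the tips at about 0.88 rad. The plain lever, near (120,155), is well clear.

>>> step_arm(increments="-0.033 -0.105 0 0 0 0.5; -0.033 -0.105 0 0 0 0.5; -0.033 -0.105 0 0 0 0.5; -0.033 -0.105 0 0 0 0.5; -0.033 -0.105 0 0 0 0.5; -0.033 -0.105 0 0 0 0.5; -0.033 -0.105 0 0 0 0.5; -0.033 -0.105 0 0 0 0.5; -0.033 -0.105 0 0 0 0.5; -0.033 -0.105 0 0 0 0.5; -0.033 -0.105 0 0 0 0.5; -0.033 -0.105 0 0 0 0.5")

```text
t: 15.53
tool_pos: [0.5238, -0.1426, 0.0637]
tool_rot: [2.195, -2.246, -0.003]
contact_force: [-3.2, -1.5, 3.2]
opening: -0.0002
```

```bash
python3 -c "
from h import *
lev()"
```

```text
t 15.5333 box pos mm [  11.7 -142.7   63.7] F box [-3.01 -1.9   3.24] tool x,y,z in box [[0.091, -0.996, -0.003], [-0.996, -0.091, 0.0], [-0.001, 0.003, -1.0]] open -0.0001931606484450791
theta 1.479 radial 52.2 offset -18.1 q6 1.19
```

Now the last 0.09 rad, then a light press against the stop.

>>> step_arm(increments="-0.033 -0.105 0 0 0 0.5; -0.02 -0.08 0 0 0 0.4; 0 -0.04 0 0 0 0; 0 0 0 0 0 0")

```text
t: 15.87
tool_pos: [0.5296, -0.1412, 0.0636]
tool_rot: [2.095, -2.341, -0.004]
contact_force: [-4.8, 0.6, 3.0]
opening: -0.0001
```

```bash
python3 -c "
from h import *
lev()"
```

```text
t 15.8667 box pos mm [  17.4 -140.6   63.6] F box [-4.87  0.09  3.02] tool x,y,z in box [[0.004, -1.0, -0.002], [-1.0, -0.004, 0.001], [-0.001, 0.002, -1.0]] open -7.72051158149564e-05
theta 1.567 radial 52.4 offset -16.9 q6 1.28
```

>>> step_arm(increments="0 -0.04 0 0 0 0; 0 -0.04 0 0 0 0; 0 0 0 0 0 0")

```text
t: 16.12
tool_pos: [0.5298, -0.1412, 0.0635]
tool_rot: [2.092, -2.338, -0.01]
contact_force: [-12.1, 2.5, 9.0]
opening: -0.0001
```

>>> step_arm(increments="0 -0.04 0 0 0 0; 0 0 0 0 0 0")

```text
t: 16.28
tool_pos: [0.5299, -0.1412, 0.0634]
tool_rot: [2.091, -2.337, -0.013]
contact_force: [-15.0, 2.5, 11.5]
opening: -0.0001
```

```bash
python3 -c "
from h import *
lev()"
```

```text
t 16.2833 box pos mm [  17.6 -140.6   63.4] F box [-15.16   0.8   11.51] tool x,y,z in box [[0.004, -1.0, -0.01], [-1.0, -0.004, 0.001], [-0.001, 0.01, -1.0]] open -0.00011729832444486542
theta 1.567 radial 52.5 offset -16.7 q6 1.29
```

The lever is at its hard stop: force went from 5 to 15 N with no motion. I'll retreat straight back, then up, and check.

>>> step_arm(increments="0 0.3 0 0 0 0; 0 0.5 0 0 0 0; 0 0 -0.6 0 0 0; 0 0 -1 0 0 0; 0 0 -1 0 0 0; 0 0 -1 0 0 0; 0 0 -1 0 0 0; 0 0 -1 0 0 0; 0 1 0 0 0 0; 0 1 0 0 0 0; 0 1 0 0 0 0; 0 1 0 0 0 0")

```text
t: 17.28
tool_pos: [0.4135, -0.1283, 0.2039]
tool_rot: [-2.094, 2.34, -0.002]
contact_force: [0.2, -0.4, 1.0]
opening: -0.0003
```

>>> step_arm(increments="-1 0.3 0 0 0 0; -1 0 0 0 0 0; -1 0 0 0 0 0; -1 0 0 0 0 0; -1 0 0 0 0 0; -1 0 0 0 0 0; -1 0 0 0 0 0; -1 0 0 0 0 0; 0 0 0 0 0 0; 0 0 0 0 0 0")

```text
t: 18.12
tool_pos: [0.4293, 0.0719, 0.2038]
tool_rot: [-2.096, 2.339, -0.001]
contact_force: [0.1, -0.6, -0.7]
opening: 0.0001
```

```bash
python3 - <<'E'
from h import *
lev();img('top','t11.png');img('scene','s11.png')
a=cv2.imread('pics/t11.png')[140:300,140:445]; cv2.imwrite('pics/t11z.png',cv2.resize(a,None,fx=2.6,fy=2.6,interpolation=cv2.INTER_CUBIC))
E
```

```text
t 18.1167 box pos mm [-106.6   59.7  203.8] F box [ 0.13 -0.58 -0.67] tool x,y,z in box [[0.005, -1.0, 0.001], [-1.0, -0.005, 0.0], [-0.0, -0.001, -1.0]] open 8.711965469613597e-05
theta 1.566 radial 253.4 offset -139.8 q6 1.67
```

View pics/t11z.png

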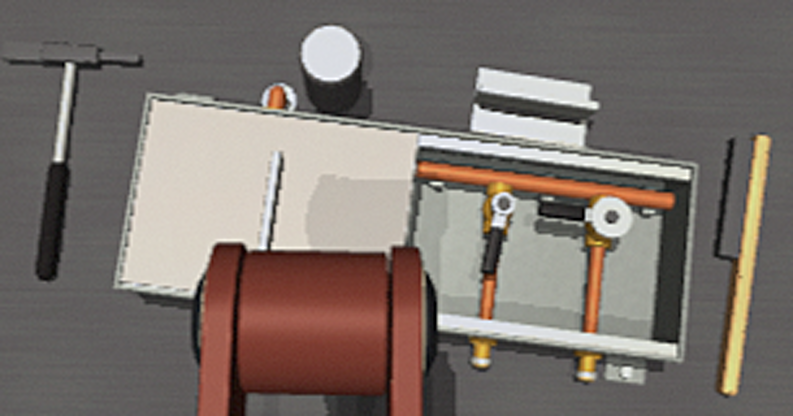

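View pics/s11.png

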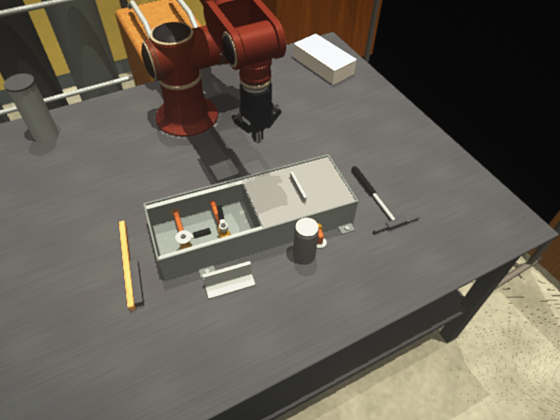

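The pictures show the cover against the far end wall. The tagged sleeve at zoom (540–587,211) points along +y, the plain lever is still along its pipe, and the bystanders haven't moved. A last numeric check comes next, then I hand in.

```bash
python3 - <<'E'
from h import *
d=dict(np.load('pics/t11.png.npz'));s=2.6
f=lambda u,v,z: w2b(ray(d,140+(u+.5)/s-.5,140+(v+.5)/s-.5,z))*1000
for n,p in dict(tag=(611,217,.085),sl_out=(539,210,.08),sl_in=(587,213,.08),bar=(277,152,.119),covedge=(418,135,.094),nut=(503,204,.085),ps1=(489,273,.08)).items(): print(n,f(*p).round(1))
a=cv2.imread('pics/top0.png').astype(int);b=cv2.imread('pics/t11.png').astype(int)
D=np.abs(a-b).max(2)
for n,(x0,x1,y0,y1) in dict(hammer=(135,183,150,255),can=(250,285,145,175),coupon=(318,372,163,190),brush=(415,440,188,296)).items(): print(n,(D[y0:y1,x0:x1]>40).sum())
print(ctrl.finish_job())
E
```

```text
tag [  33.9 -192.4   85. ]
sl_out [  32.4 -123.6   80. ]
sl_in [  35.5 -170.1   80. ]
bar [ 49.2 132.4 119. ]
covedge [87.9  2.2 94. ]
nut [ 33.  -87.7  85. ]
ps1 [-34.5 -82.   80. ]
hammer 0
can 0
coupon 0
brush 0
the job is handed in; nothing more can be done
None
```

The gas is shut off and the job is handed in, at about 18 s of the 54 s allowed.

- **Cover:** I pushed it by its finger bar, flat along its track, until it met the far end wall. There the force rose to 12.5 N and it stopped moving. In the last picture its bar is at box y = 132 mm (nominal 133 mm), and the bay is uncovered.
- **Tagged valve:** The round tag is on the valve at y = -194 mm. I pushed its lever clockwise to the stop, where the force rose to 15 N and it stopped moving. The final tool angle was 1.57 rad, and the last picture shows the sleeve lying along the box's +y, to within about 2° to 4° of picture-reading accuracy.
- **Everything else:** The other valve's lever is still open at about 0.08 rad, as it started. Comparing the first and last top pictures showed no change at the hammer, can, coupon or brush.
- **Robot:** It ended well clear of the box, touching nothing. No checks failed or disagreed beyond 1 to 3 mm of camera error.

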